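Hold the spring jaw of the polishing station open for loading

TASK

Pull the polishing station's loading drawer all the way out by its bar handle. Then take the yellow post of the spring jaw inside it, pull the jaw open until its black pointer lines up with the red marker, and keep holding it there so that a lid blank can be laid in: the program finishes while the gripper still holds the jaw at the marker. Leave the loose things on the bench where they are.

Things in the scene. Friction and masses are not known exactly. Their poses are not given: they have to be found in the camera images.
- station: Green steel housing of the polishing station, fixed on the bench: 260 (x) x 320 (y) x 120 mm high, with a motor and white polishing wheel on top of its back half (to 225 mm above the bench). Origin: centre of its underside, on the bench. Its -x face, towards the robot, has the drawer; drawer and jaw keep the station's axis directions.
- loading_drawer (a joint): Drawer travel in m: 0 shut, 0.14 all the way out (firm stop). Slides along the station's -x, towards the robot; 3 N friction, stays where left. May start up to 25 mm ajar. Grey front 300 mm wide, 90 tall, 15 thick, top edge 106 mm above the bench; behind it a shallow aluminium tray with side walls up to 46 mm above the bench.
- drawer_handle (a point): Middle of the drawer's steel bar handle: round bar 12 mm in diameter, 120 mm long along y, level, its axis 55 mm in front of the drawer front's outer face and 94 mm above the bench; two stems, 52 mm either side of the middle, join it to the front. Free to be pinched from above. Axes as the station's: the drawer opens along -x.
- jaw: Sliding spring jaw in the tray: dark steel block 70 (x) x 50 (y) mm, white V-pads on its -y side, yellow grip post on top. Slides only along the station's +y, 70 mm at most; a spring pulls it back to rest: about 6.4 N at rest plus 1.6 N per 10 mm of pull (15 N at 55 mm). Let go, it snaps back. Origin: on the tray floor under the post, 22 mm above the bench.
- jaw_grip (a point): Grip point on the axis of the yellow post, 82 mm above the bench. Post: upright, 34 (x) x 20 (y) mm, free from 46 to 104 mm above the bench; its axis is 75 mm behind the drawer front's outer face (130 mm behind the bar handle). Hidden under the housing until the drawer is out; then 65 mm in front of the housing's face. Axes as the station's.
- jaw_pointer (a point): Tip of the black pointer, a bar 6 mm wide that sticks out from the yellow post's -x side towards the drawer front, at 96 mm above the bench; it moves with the jaw and has the same y as the post's axis.
- mark (a point): Middle of the red marker's face: fin 6 mm wide (y), 30 mm high, clamped on the white scale inside the drawer front, top 109 mm above the bench. Travels with the drawer; cannot be slid by hand. Set 25 to 55 mm in +y from the pointer's rest position; the jaw is right when pointer and marker have the same y in the station's frame. Axes as the station's.
- tape_roll: Bystander: yellow tape roll lying flat, 84 mm across, 40 mm high. Origin: centre of its underside.
- beaker: Bystander: open steel-coloured beaker, 72 mm across the rim, 90 mm high. Origin: centre of its underside.
- lid_blank: Bystander: pewter-coloured lid blank, 72 mm across, 20 mm high. Origin: centre of its underside.
- wood_block: Bystander: dark wooden block 90 x 40 x 35 mm high. Origin: centre of its underside.

How it is judged (in metres and radians):
On the way, in this order (a step that is already met when the one before it is completed fails the run):
1. the drawer is pulled out to its stop, within 15 mm (value of joint loading_drawer above 0.125 m), for 0.2 s.
2. the jaw's pointer is held at the red marker, within 5 mm, for half a second (y of jaw_pointer in the frame of mark between -0.005 and 0.005 m and contact force between the fingers and jaw above 2 N), for 0.5 s.
At the end, for the whole second after the job is handed in: At the end, while the gripper goes on holding: the drawer is out to within 15 mm of its stop, the jaw's pointer is at the red marker to within 5 mm either way and still (under 20 mm/s), and the gripper's fingers bear on the jaw with more than 2 N (all of step 2 and value of joint loading_drawer above 0.125 m and linear speed of jaw below 0.02 m/s); the arm keeps its last pose, push and grip.
It fails at once if a loose thing on the bench is moved more than 25 mm (distance of any of tape_roll, beaker, lid_blank, wood_block from where it was at the start of the episode above 0.025 m).
It fails at once if the beaker is tipped over (angle between beaker's own z axis and vertical above 0.5 rad).
It also fails if it takes over 48 s, if anything falls off the work surface, if the arm or the gripper's body presses on something with over 40 N, if the wrist force passes 120 N, or if a joint passes its speed limit or range.

ROBOT

A 6-joint arm with a two-finger parallel gripper is mounted at the origin on the work surface. World frame = base frame: x ahead of the robot, y to its left, z up, the work surface at z = 0. Lengths are in m, angles in degrees, forces in N, time in s.
With the tool pointing down it reaches from about 0.425 to 0.95 m from the base axis. Payload 3.5 kg.
Tool frame: the origin (TCP) lies between the finger pads; the fingertips stand 14 mm ahead of it and the grasp point (between the pads) lies 5 mm behind it; z points along the fingers, y is the line along which they close (so a half turn about z gives the same grasp; the last joint's range is limited). The gripper opens to 85 mm and grips with 20 to 120 N. Pads are 22 mm wide; open, the fingers measure 114 mm over their backs; the gripper's body (76 mm by 85 mm) begins 54 mm behind the grasp point. The pads swing forward as they close: fully open they stand 13 mm farther back than shut.
Start: joints at [62.796, 16.404, 90.338, -0, 73.258, -8.594], TCP at [0.215, 0.64, 0.245] pointing down, gripper open.
Joint ranges: [-158.93, 158.93], [-51.34, 127.21], [12.03, 142.37], [-87.48, 267.48], [13.55, 161.25], [-162.69, 162.69]. Speed limits (degrees/s): [159.86, 159.86, 180, 180, 180, 180].

INTERFACE

Orientations are given as a 3x3 rotation matrix whose columns are the frame's x, y, z axes.
In Python, from bench import bot gives the robot as it stands. Calls block until the motion is done:
- bot.reach(position, orientation): joint-space move of the TCP to a pose.
- bot.movel(position, attitude=None, velocity=0.15): straight line of the TCP; attitude=None keeps the orientation; velocity is the mean speed in m/s.
- bot.movej(angles): joint-space move.
- bot.grip(opening, grasp_force=None): opening from 0.0 (shut) to 1.0 (fully open); grasp_force is the grip in N (None keeps the last); returns when the fingers have stopped.
- bot.wait(seconds).
- bot.solve_ik(position, orientation): joint angles nearest the present ones, or None.
- bot.read_state(): the state.
- bot.capture(name): name is "scene" or "top" or "wrist"; returns a dict with "image" (384x512x3 uint8, red, green, blue), "range_z" (384x512 float32, m along the optical axis (not along the pixel's ray), 0 where there is no reading), "camera_matrix" (3x3 intrinsics, pixels), "k1" (the pictures are not rectified: a ray, as slopes to the right and down, at radius r is drawn at 1 + k1 r^2 times it, then the intrinsics apply), "rvec" (rotation vector, rad) and "tvec" (3), from world to camera coordinates, as OpenCV has them; the wrist camera has in their place "tool_from_camera" (4x4, takes a point from camera to tool coordinates, whose origin is the TCP and whose axes are the flange's). Camera axes: x right, y down, z forward; pixel columns grow to the right and rows downward; lengths in m; the calibration is good to about 2 mm. A picture is of the moment at which its call begins: read the wrist's pose just before it.
A pose or a line that the arm cannot do raises bot.PlanningError and nothing moves.
- bot.sign_off(): hands the job in; it is judged then, once.
Trained networks look in a picture, given as the dict that the camera call returned (one of the last four; its "shot" number tells which), for a name from the list of things; names that differ only in an ending like _2 or _b are one class to them, and where a whole thing is asked for, a point or a joint stands for the part that bears it (a point fixed in the world has none). Each returns a list of dicts, best first, with "p" (0 to 1); they miss things now and then, are a little off and sometimes report something else, mostly with a low value. They report only what shows in the picture. A call takes as long as a camera call.
- bot.outline_of(target, picture): "mask" (384x512 bool, what is visible of it) and "extent" ([left, top, right, bottom] in pixels, round what is visible of it).
- bot.landmark_of(target, picture): "xy" ([column, row] in pixels: a listed point, or the origin of a listed thing).
The state is a dict: "t": time; "joint_pos": joint angles; "joint_velocities": joint speeds; "effort": joint torques, N m; "ee_pos": TCP position; "orientation": TCP orientation; "wrist_force": force on the tool from outside, world axes, zero at the start; "moment": the same for the moment, N m; "finger_gap": opening from 0.0 (shut) to 1.0 (fully open); "gripper_force": force on a finger pad.
Only numpy, scipy, OpenCV 4.12 (cv2) and the standard library are available. Lean on these libraries where they do the work, as an engineer would, in place of code of your own. Each camera call takes 0.05 s, during which the arm holds its last target. There are 200 camera calls.

## Working session

There is one attempt and no reset: what is moved stays moved. The work goes in short steps, each a Python script; the robot and the scene stay as the last script left them, time stands still between calls to the robot, and variables do not carry over. Pictures are saved under pics/ and viewed, at most 10 in all, crops included, and the job is handed in when it is done.

```bash
mkdir -p pics
cat > h.py <<'E'
import numpy as np, cv2
from bench import bot
def cam(p, ee=None):
    if 'rvec' in p:
        R=cv2.Rodrigues(np.array(p['rvec'],float))[0]; t=np.array(p['tvec'],float).ravel()
        return R.T, -R.T@t          # cam->world
    T=np.array(p['tool_from_camera']); Re,pe=np.array(ee['orientation']),np.array(ee['ee_pos'])
    return Re@T[:3,:3], Re@T[:3,3]+pe
def rays(p,xy):
    K=np.array(p['camera_matrix'],float)
    d=(np.atleast_2d(xy).astype(float)-K[[0,1],[2,2]])/K[[0,1],[0,1]]
    u=d.copy()
    for _ in range(15): u=d/(1+p['k1']*(u**2).sum(1,keepdims=True))
    return np.c_[u,np.ones(len(u))]
def at_z(p,xy,z,ee=None):
    R,c=cam(p,ee); r=rays(p,xy)@R.T
    return c+r*((z-c[2])/r[:,2])[:,None]
def cloud(p,mask,ee=None):
    v,u=np.nonzero(mask&(p['range_z']>0)); R,c=cam(p,ee)
    return (rays(p,np.c_[u,v])*p['range_z'][v,u][:,None])@R.T+c
def save(p,n): cv2.imwrite('pics/'+n,p['image'][:,:,::-1])
E
cat > m1.py <<'E'
from h import *
np.set_printoptions(precision=4,suppress=True)
for n in ('scene','top'):
    p=bot.capture(n); save(p,n+'1.png')
    print(n,cam(p)[1])
    for t,z in (('drawer_handle',.094),('mark',.094),('station',0),('jaw_grip',.082),('tape_roll',0),('beaker',0),('lid_blank',0),('wood_block',0)):
        for l in bot.landmark_of(t,p)[:2]: print(t,round(l['p'],2),l['xy'],at_z(p,l['xy'],z)[0])
    for t in ('drawer_handle','station'):
        for o in bot.outline_of(t,p)[:1]:
            c=cloud(p,o['mask']); print(t,'out',o['p'],o['extent'])
            for lo,hi in ((.085,.103),(.104,.112),(.115,.125)):
                s=c[(c[:,2]>lo)&(c[:,2]<hi)]
                if len(s)>20: print(lo,hi,len(s),cv2.minAreaRect(s[:,:2].astype(np.float32)))
E
python3 m1.py; python3 -c "
from h import *;print(bot.read_state())"
```

```text
scene [0.6141 0.6779 0.6681]
drawer_handle 0.72 [267.2, 205.4] [0.6098 0.0791 0.094 ]
station 0.63 [188.1, 237.4] [0.7978 0.1061 0.    ]
station 0.55 [279.2, 174.7] [ 0.5774 -0.1517  0.    ]
tape_roll 0.74 [237.6, 335.4] [0.6559 0.346  0.    ]
beaker 0.97 [237.1, 177.6] [ 0.6997 -0.1296  0.    ]
lid_blank 0.56 [303.9, 322.3] [0.5269 0.3114 0.    ]
wood_block 0.91 [278.7, 172.9] [ 0.5789 -0.1601  0.    ]
drawer_handle out 0.9 [233.0, 165.7, 270.1, 284.5]
0.085 0.103 422 ((0.636833667755127, 0.13822105526924133), (0.07402423024177551, 0.2128206044435501), 4.655557632446289)
0.104 0.112 569 ((0.6706261038780212, 0.09823121130466461), (0.01350642554461956, 0.2969156503677368), 5.169789791107178)
0.115 0.125 30 ((0.6810585260391235, 0.07956595718860626), (6.948481313884258e-05, 0.18130621314048767), 5.288121223449707)
station out 0.9 [100.8, 126.0, 273.8, 293.9]
0.085 0.103 1218 ((0.7238542437553406, 0.2026287466287613), (0.39775821566581726, 0.1602078080177307), 42.761470794677734)
0.104 0.112 959 ((0.7242920398712158, 0.17147594690322876), (0.4059511721134186, 0.20004090666770935), 54.7
[... 1310 characters left out ...]
78036e+01, -8.59634028e+00]), 'joint_velocities': array([ 0.02448916,  0.02916718,  0.01116088,  0.01972166, -0.05555476,
        0.00568488]), 'effort': array([ 7.25100790e-05, -4.05965853e+01, -2.92949027e+01, -1.45517165e-04,
        4.98472928e-04, -8.14761677e-06]), 'ee_pos': array([0.21536032, 0.6397161 , 0.24535741]), 'orientation': array([[-9.47730869e-01,  3.19070837e-01,  1.68694847e-05],
       [ 3.19070837e-01,  9.47730868e-01,  5.19653690e-05],
       [ 5.92902428e-07,  5.46317450e-05, -9.99999999e-01]]), 'wrist_force': array([ 0.32572684, -0.34872484, -0.64783339]), 'moment': array([-0.041012  ,  0.00904685,  0.02063242]), 'gripper_force': 0.0, 'finger_gap': 1.0032693160233344}
```

View pics/scene1.png

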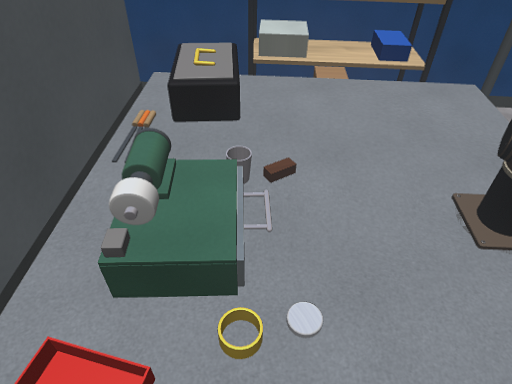

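```bash
cat >> h.py <<'E'
a=np.radians(5.2); X=np.array([np.cos(a),np.sin(a),0]); Y=np.array([-np.sin(a),np.cos(a),0]); Z=np.array([0,0,1.])
S=np.array([.808,.1087,0])
def W(x,y,z): return S+x*X+y*Y+z*Z          # station -> world
def L(p): d=np.asarray(p)-S; return np.array([d@X,d@Y,d[2]])
def tool(y): return np.c_[np.cross(y,-Z),y,-Z]  # pointing down, closing along y
def pick(pos,y):                             # of the two equal grasps, the one with least turning
    q0=bot.read_state()['joint_pos']; best=None
    for s in (1,-1):
        q=bot.solve_ik(pos,tool(s*y))
        if q is not None and (best is None or np.abs(q-q0).max()<np.abs(best[0]-q0).max()): best=(q,tool(s*y))
    return best
E
python3 - <<'E'
from h import *
# handle top line from both cameras' clouds: station frame
for n in ('scene','top'):
    p=bot.capture(n)
    o=bot.outline_of('drawer_handle',p)[0]; c=cloud(p,o['mask']); l=(c-S)@np.c_[X,Y,Z]
    s=l[(l[:,2]>.08)&(l[:,2]<.105)&(l[:,0]<-.185)&(l[:,0]>-.23)]
    print(n,len(s),s.mean(0),s.min(0),s.max(0))
    f=l[(l[:,2]>.1)&(l[:,2]<.112)&(l[:,0]>-.18)]; print(f.min(0),f.max(0))
for x in (-.199,-.33): 
    for z in (.25,.089): print(W(x,0,z),[None if q is None else np.round(q) for q in (bot.solve_ik(W(x,0,z),tool(s*X)) for s in (1,-1))])
E
```

```text
scene 244 [-0.19777181  0.00643742  0.09829485] [-0.20549526 -0.06397885  0.09127558] [-0.18516432  0.06638766  0.10159065]
[-0.17345669 -0.14689522  0.10001105] [-0.13089201  0.15076949  0.10938282]
top 300 [-0.19788411 -0.00045849  0.09899823] [-0.20477141 -0.06505558  0.09029158] [-0.18500583  0.06394679  0.10494375]
[-0.17882002 -0.15037117  0.10004546] [-0.12855606  0.14819783  0.11178071]
[0.609819   0.09066412 0.25      ] [array([-1.,  9., 99., -0., 72., -6.]), None]
[0.609819   0.09066412 0.089     ] [array([ -1.,  19., 105.,  -0.,  56.,  -6.]), None]
[0.47935815 0.07879125 0.25      ] [array([ -3.,  -8., 116.,  -0.,  72.,  -8.]), None]
[0.47935815 0.07879125 0.089     ] [array([ -3.,   4., 123.,  -0.,  53.,  -8.]), None]
```

The picture shows the drawer nearly shut: bar handle around (258,210), beaker (238,160) and block (280,169) on the -y side, tape (240,333) and lid (304,319) on the +y side. All of them are clear of the drawer's path.

Run:
```python
from h import *
q,R=pick(W(-.199,0,.22),X)
bot.movej(q)
bot.grip(.5)
bot.movel(W(-.199,0,.089),R,velocity=.12)
print(bot.read_state()['wrist_force'])
bot.grip(0,60)
s=bot.read_state(); print(s['finger_gap'],s['gripper_force'],L(s['ee_pos']),s['wrist_force'])
for x in (-.25,-.3,-.315,-.32,-.324):
    bot.movel(W(x,0,.089),velocity=.08); s=bot.read_state(); print(x,L(s['ee_pos']),s['wrist_force'],s['t'])
    if np.abs(s['wrist_force']).max()>30: break
bot.wait(.3)
for n in ('top','scene'):
    p=bot.capture(n); save(p,n+'2.png')
```

```text
[ 0.22036852  0.50718035 -0.41371105]
0.11667384988315874 58.482831716537476 [-1.98748468e-01 -4.92679530e-05  8.99565332e-02] [-2.80975358  0.38745083  4.02509897]
-0.25 [-2.49998557e-01  6.07110234e-05  8.99036602e-02] [-1.50257576 -0.02378828  6.97185429] 6.6167
-0.3 [-2.99875784e-01  1.20795138e-04  8.98870474e-02] [-1.72122588  1.46887121  8.18491419] 7.3917
-0.315 [-3.15578514e-01  1.41406217e-04  8.98596053e-02] [-2.32407653  0.54149744  9.68553985] 7.725
-0.32 [-3.19823502e-01  1.48363123e-04  8.98894140e-02] [-1.4405702   2.48939542  7.56874655] 7.975
-0.324 [-3.23631652e-01  1.47763425e-04  8.98793246e-02] [0.92328852 2.04722837 7.17740941] 8.225
```

Run:
```python
from h import *
np.set_printoptions(precision=4,suppress=True)
for x in (-.3255,-.327,-.3285):
    bot.movel(W(x,0,.089),velocity=.04); s=bot.read_state(); print(x,L(s['ee_pos']),s['wrist_force'])
    if abs(s['wrist_force'][0])>10: break
bot.grip(.5); bot.movel(W(x,0,.25),velocity=.15)
# view from above the tray, closing axis along station y
q,R=pick(W(-.25,.0,.32),Y); bot.movej(q); bot.wait(.2)
for n in ('top','scene','wrist'):
    ee=bot.read_state(); p=bot.capture(n); save(p,n+'3.png')
    for t,z in (('drawer_handle',.094),('mark',.094),('jaw_grip',.082),('jaw_pointer',.096)):
        for l in bot.landmark_of(t,p)[:2]: print(n,t,round(l['p'],2),np.round(l['xy']),L(at_z(p,l['xy'],z,ee)[0]))
print(ee['t'],ee['joint_pos'])
```

```text
-0.3255 [-0.3246  0.0002  0.0899] [2.8544 2.5505 6.0074]
-0.327 [-0.3246  0.0002  0.0899] [7.7066 3.9619 1.9134]
-0.3285 [-0.3246  0.0001  0.09  ] [12.4917  4.0627 -2.8318]
top jaw_grip 0.79 [222. 195.] [-0.1943 -0.0261  0.082 ]
top jaw_grip 0.26 [113. 187.] [-0.1481  0.2336  0.082 ]
top jaw_pointer 0.58 [229. 211.] [-0.2363 -0.0406  0.096 ]
scene drawer_handle 0.64 [320. 209.] [-0.3205  0.0019  0.094 ]
scene mark 0.64 [287. 211.] [-0.2442  0.0071  0.094 ]
scene jaw_grip 0.96 [264. 203.] [-0.1932 -0.031   0.082 ]
scene jaw_pointer 0.57 [280. 198.] [-0.2326 -0.0337  0.096 ]
wrist drawer_handle 0.84 [254.  90.] [-0.3231 -0.003   0.094 ]
wrist mark 0.63 [271. 167.] [-0.2389  0.0171  0.094 ]
wrist jaw_grip 0.72 [229. 203.] [-0.1902 -0.0346  0.082 ]
wrist jaw_pointer 0.83 [230. 166.] [-0.2402 -0.0305  0.096 ]
wrist jaw_pointer 0.48 [252. 292.] [-0.0697 -0.0064  0.096 ]
13.1 [ -1.5265  -0.2397 101.0893  -0.0003  79.1512 -96.7261]
```

View pics/wrist3.png

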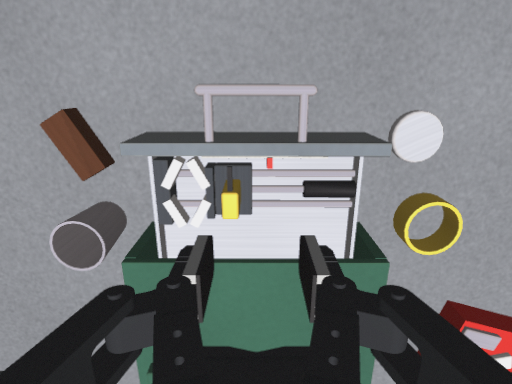

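The drawer is out to its stop. The yellow post is at about (231,203), its pointer runs up to (230,166), and the red marker is at (270,162), to the right, which is +y. I'll refine the marker and post positions by colour and depth.

```bash
cat > m2.py <<'E'
from h import *
np.set_printoptions(precision=4,suppress=True)
def meas(n):
    ee=bot.read_state(); p=bot.capture(n); hsv=cv2.cvtColor(p['image'],cv2.COLOR_RGB2HSV); h,s,v=cv2.split(hsv)
    out={}
    for nm,m,xr,z in (('red',((h<8)|(h>172))&(s>140)&(v>80),(-.27,-.225),.100),('yel',(h>20)&(h<35)&(s>140)&(v>80),(-.235,-.16),.104)):
        vv,uu=np.nonzero(m)
        if not len(uu): continue
        l=(at_z(p,np.c_[uu,vv],z,ee)-S)@np.c_[X,Y,Z]
        k=(l[:,0]>xr[0]-.02)&(l[:,0]<xr[1]+.02)&(abs(l[:,1])<.1); mm=np.zeros(m.shape,bool); mm[vv[k],uu[k]]=1
        if k.sum()<3: continue
        c=(cloud(p,mm,ee)-S)@np.c_[X,Y,Z]
        print(n,nm,k.sum(),'plane',np.median(l[k],0),l[k].min(0)[:2],l[k].max(0)[:2],'depth',np.median(c,0),c.min(0),c.max(0))
    return p,ee
if __name__=='__main__':
    for n in ('wrist','scene','top'): meas(n)
    # closer look with marker/pointer right below camera
    ee=bot.read_state(); T=np.array(bot.capture('wrist')['tool_from_camera']); R=np.array(ee['orientation'])
    print(T)
    off=R@T[:3,3]
    tgt=W(-.235,-.008,0)-off; tgt[2]=.27
    print(L(tgt)); 
    try: bot.movel(tgt,velocity=.2)
    except bot.PlanningError as e: print(e)
    bot.wait(.2)
    p,ee=meas('wrist'); save(p,'wrist4.png')
    for t,z in (('mark',.094),('jaw_grip',.082),('jaw_pointer',.096)):
        for l in bot.landmark_of(t,p)[:1]: print(t,round(l['p'],2),np.round(l['xy']),L(at_z(p,l['xy'],z,ee)[0]))
    print(bot.read_state()['t'])
E
python3 m2.py
```

```text
wrist red 48 plane [-0.2459  0.014   0.1   ] [-0.2505  0.0117] [-0.2401  0.0164] depth [-0.2481  0.0137  0.1096] [-0.2528  0.0114  0.1082] [-0.2421  0.0159  0.1117]
wrist yel 510 plane [-0.1993 -0.0302  0.104 ] [-0.2259 -0.041 ] [-0.1791 -0.02  ] depth [-0.1981 -0.0302  0.1036] [-0.2118 -0.041   0.0536] [-0.1786 -0.022   0.1065]
scene red 15 plane [-0.2475  0.0106  0.1   ] [-0.2523  0.0043] [-0.2404  0.0355] depth [-0.2462  0.0171  0.1075] [-0.2507  0.0132  0.0814] [-0.242   0.0186  0.1099]
scene yel 94 plane [-0.1933 -0.0257  0.104 ] [-0.2098 -0.0364] [-0.1786 -0.0095] depth [-0.1931 -0.0254  0.103 ] [-0.21   -0.0376  0.0937] [-0.1792 -0.0195  0.1059]
top red 4 plane [-0.2493  0.0144  0.1   ] [-0.2506  0.0131] [-0.248   0.0157] depth [-0.2505  0.0138  0.1102] [-0.2516  0.0123  0.1078] [-0.2488  0.0149  0.111 ]
[[-0.0006 -0.9518 -0.3068  0.078 ]
 [ 1.     -0.0005 -0.0004 -0.0006]
 [ 0.0002 -0.3068  0.9518 -0.1291]
 [ 0.      0.      0.      1.    ]]
[-0.157  -0.0074  0.27  ]
wrist red 97 plane [-0.2467  0.0144  0.1   ] [-0.2525  0.0116] [-0.2416  0.0172] depth [-0.2467  0.0137  0.1096] [-0.2521  0.011   0.1077] [-0.2414  0.0165  0.111 ]
wrist yel 350 plane [-0.1985 -0.0262  0.104 ] [-0.2138 -0.0411] [-0.1778 -0.0199] depth [-0.1973 -0.0269  0.1033] [-0.2114 -0.0412  0.0473] [-0.1691 -0.0219  0.1059]
mark 0.45 [280.  78.] [-0.2416  0.014   0.094 ]
jaw_grip 0.69 [227. 128.] [-0.1942 -0.0371  0.082 ]
jaw_pointer 0.83 [231.  82.] [-0.2381 -0.0304  0.096 ]
14.625
```

View pics/wrist4.png

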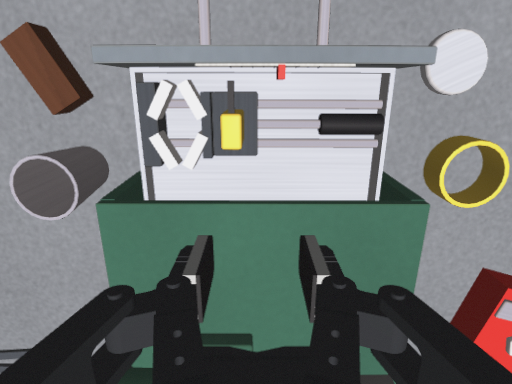

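Marker y is 13.8 mm and the post is at about -30.6 mm in the station frame, so the pull is about 44.5 mm, within the stated range.

Run:
```python
from m2 import *
y0=-.0306
bot.grip(.65)
bot.movel(W(-.195,y0,.17),tool(Y) if np.array(bot.read_state()['orientation'])[:,1]@Y>0 else tool(-Y),velocity=.15)
bot.movel(W(-.195,y0,.077),velocity=.1)
print(bot.read_state()['wrist_force'])
bot.grip(0,80)
s=bot.read_state(); print(s['finger_gap'],s['gripper_force'],L(s['ee_pos']),s['wrist_force'])
for y in (-.015,0.,.0138):
    bot.movel(W(-.195,y,.077),velocity=.05); s=bot.read_state(); print(y,L(s['ee_pos']),s['wrist_force'],s['finger_gap'],s['gripper_force'])
bot.wait(.3)
for n in ('wrist','scene','top'):
    p,ee=meas(n); save(p,n+'5.png')
    for t,z in (('mark',.094),('jaw_pointer',.096),('drawer_handle',.094)):
        for l in bot.landmark_of(t,p)[:1]: print(t,round(l['p'],2),np.round(l['xy']),L(at_z(p,l['xy'],z,ee)[0]))
print(ee['t'])
```

```text
[ 0.5023 -0.1369 -0.1391]
0.22559855900188355 79.65406894683838 [-0.1945 -0.0308  0.0779] [-0.9262 -0.2757  4.5847]
-0.015 [-0.1945 -0.0171  0.0779] [-0.9985 -8.7426  3.8096] 0.22456311751628272 79.85455513000488
0.0 [-0.1945 -0.0028  0.0779] [ -1.87   -11.1994   4.3678] 0.22326653925529968 79.84272122383118
0.0138 [-0.1945  0.0104  0.0779] [ -1.606  -13.1911   4.1346] 0.22419585834367678 79.88394498825073
wrist red 714 plane [-0.2444  0.0145  0.1   ] [-0.2508  0.0111] [-0.2378  0.018 ] depth [-0.2469  0.0141  0.1095] [-0.2529  0.011   0.0329] [-0.2222  0.0228  0.1113]
wrist yel 4978 plane [-0.2026  0.0097  0.104 ] [-0.2322 -0.0004] [-0.1787  0.019 ] depth [-0.2027  0.0097  0.1039] [-0.2239 -0.0006  0.0486] [-0.1774  0.0193  0.1062]
mark 0.94 [270. 176.] [-0.2405  0.0149  0.094 ]
jaw_pointer 0.98 [257. 180.] [-0.2395  0.0099  0.096 ]
scene red 16 plane [-0.2467  0.0106  0.1   ] [-0.2523  0.0043] [-0.2404  0.0355] depth [-0.246   0.0171  0.1075] [-0.2507  0.0119  0.0813] [-0.2415  0.0202  0.1098]
scene yel 19 plane [-0.1797  0.0256  0.104 ] [-0.204  0.01 ] [-0.1751  0.0699] depth [-0.1797  0.0189  0.0978] [-0.2079  0.0101  0.048 ] [-0.1775  0.0206  0.1049]
mark 0.46 [284. 213.] [-0.2351  0.0139  0.094 ]
jaw_pointer 0.85 [282. 212.] [-0.2317  0.0133  0.096 ]
drawer_handle 0.59 [323. 206.] [-0.3292 -0.0051  0.094 ]
jaw_pointer 0.22 [299. 169.] [-0.1544 -0.2166  0.096 ]
drawer_handle 0.76 [216. 249.] [-0.3223 -0.0014  0.094 ]
19.325
```

View pics/wrist5.png

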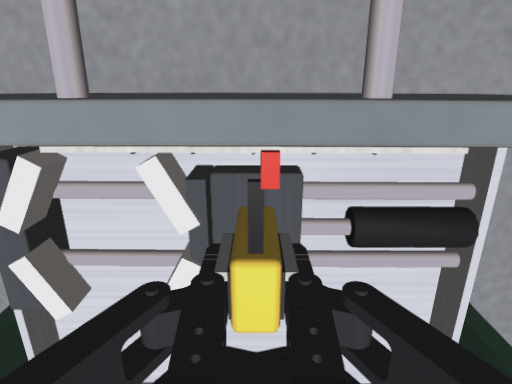

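In the wrist view the post and pointer (256,200) sit about 4.5 mm to the -y side of the marker (270,168), because the arm gave a little under the spring. I'll move by that difference.

Run:
```python
from m2 import *
bot.movel(W(-.195,.0184,.077),velocity=.03); bot.wait(.6)
s=bot.read_state(); print(L(s['ee_pos']),s['wrist_force'],s['gripper_force'])
p,ee=meas('wrist'); save(p,'wrist6.png')
for t,z in (('mark',.109),('mark',.094),('jaw_pointer',.096)):
    for l in bot.landmark_of(t,p)[:1]: print(t,round(l['p'],2),np.round(l['xy']),L(at_z(p,l['xy'],z,ee)[0]))
p=bot.capture('top')
for t in ('tape_roll','beaker','lid_blank','wood_block'):
    for l in bot.landmark_of(t,p)[:1]: print(t,at_z(p,l['xy'],0)[0])
print(s['t'])
```

```text
[-0.1945  0.0145  0.0779] [ -0.8245 -12.6099   3.4218] 79.92250084877014
wrist red 696 plane [-0.2444  0.014   0.1   ] [-0.2508  0.0108] [-0.2378  0.0175] depth [-0.2467  0.0141  0.1094] [-0.2529  0.0112  0.0321] [-0.2287  0.0193  0.1112]
wrist yel 4977 plane [-0.2026  0.014   0.104 ] [-0.2322  0.004 ] [-0.1787  0.0234] depth [-0.2026  0.014   0.1039] [-0.2117  0.0037  0.0483] [-0.1779  0.024   0.1064]
mark 0.71 [256. 176.] [-0.2447  0.0142  0.109 ]
mark 0.71 [256. 176.] [-0.2404  0.0141  0.094 ]
jaw_pointer 0.9 [258. 180.] [-0.2397  0.0147  0.096 ]
tape_roll [0.6687 0.3387 0.    ]
lid_blank [0.5325 0.3057 0.    ]
wood_block [ 0.5791 -0.1629  0.    ]
20.425
```

View pics/wrist6.png

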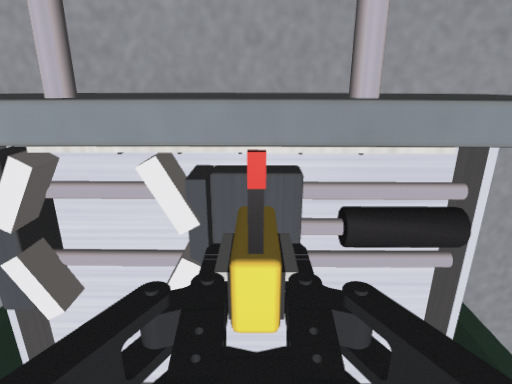

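The pointer (256,210) is now in line with the marker (257,169), with under 0.5 mm between them, and the hold is steady. Handing in.

```bash
python3 -c "
from bench import bot
bot.wait(.3); print(bot.sign_off())"
```

```text
the job is handed in; nothing more can be done
None
```

The drawer is out to its stop, and I handed the job in with the gripper still holding the jaw's pointer at the red marker (under 1 mm off by the wrist camera); the sign-off returned no verdict, and in the last check I located the tape roll, lid blank and wood block about where they started, but the detector did not report the beaker.

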